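# Fetch the stapler out of the gap between the desk units

## Task

The stapler has slipped nose-up into one of the narrow gaps between the boxes on the ward clerk's desk, so that only its top end sticks out. Pull it up out of the gap by that end and stand it, the same way up, in the big empty pocket of the white desk organiser. Leave the phone handset and the glasses case, which stand in the other two gaps, where they are.

Things in the scene. Friction and masses are not known exactly. Their poses are not given: they have to be found in the camera images.
- stapler: Loose stapler, 130 g, standing on its heel in a gap: 50 (own x) x 20 (own y) x 120 mm tall (own z, up). Heel block 50 x 20 x 30 high; above it two bars: the black arm, 26 x 20, on the origin's axis, and the thin steel base bar at x +18 to +25 mm, up to 118 mm. Own y is square to the gap's walls. Origin: centre of the heel's underside. From above: a thick and a thin bar end.
- stapler_nose (a point): Centre of the top end of the stapler's arm, its highest point, 120 mm above its origin and, at the start, 45 mm above the boxes' tops. Grip the arm here across its 20 mm thickness (the stapler's own y).
- units: Fixed row of four grey and white desk units side by side along own y, each 150 mm deep (own x), 80 wide, 75 high, flat-topped, 24 mm apart: three gaps, at own y -104, 0 and +104 mm, open above and at both ends, down to the desk. Origin: centre of the row at desk height, z up.
- phone: Loose black cordless phone handset standing in another gap: 46 (own x) x 20 (own y) x 125 mm tall; from above, one plain bar. Origin: centre of its underside. Must stay where it is.
- glasses_case: Loose grey hard glasses case standing in the third gap: 52 (own x) x 20 (own y) x 118 mm tall, its top a half-round arch. Origin: centre of its underside. Must stay where it is.
- pocket (a point): Centre of the floor of the large empty pocket of the fixed white organiser, 4 mm above the desk; axes of the organiser, z up. Pocket: open above, 78 (own x) x 46 mm (own y) inside, walls 4 mm thick, rim 65 mm above the desk. On its +x side a lower solid part, 50 mm wide, up to 51 mm high with an eraser and paper slips on it.
Mind the look-alikes: they are no part of the job. Leave any black or yellow look-alike of the part that bears pocket alone.

How it is judged:
By the outcome, as a careful person would: the job done as asked, in the order asked, and still so for the second after the job is handed in, with the robot touching nothing.
It also fails if it takes over 38 s, if anything falls off the work surface, if the arm or the gripper's body presses on something with over 40 N, if the wrist force passes 120 N, or if a joint passes its speed limit or range.

## Robot

A 6-joint arm with a two-finger parallel gripper is mounted at the origin on the work surface. World frame = base frame: x ahead of the robot, y to its left, z up, the work surface at z = 0. Lengths are in mm, angles in rad, forces in N, time in s.
With the tool pointing down it reaches from about 375 to 975 mm from the base axis. Payload 3.8 kg.
Tool frame: the origin (TCP) lies at the very end of the fingers, on their centre line; the grasp point (between the pads) lies 19 mm behind it; z points along the fingers, y is the direction in which the jaws open and shut (so a half turn about z gives the same grasp; the last joint's range is limited). The gripper opens to 88 mm and grips with 3 to 60 N. Pads are 18 mm wide; open, the fingers measure 123 mm over their backs; the gripper's body (75 mm by 187 mm) begins 45 mm behind the grasp point.
Start: joints at [-1.308, 0.264, 1.604, -0, 1.274, -0.037], TCP at [199.342, -644.888, 238.706] pointing down, gripper open.
Joint ranges: [-2.63, 2.63], [-0.94, 2.18], [0.31, 2.57], [-1.31, 4.45], [0, 2.66], [-2.55, 2.55]. Speed limits (rad/s): [2.57, 2.57, 3.14, 3.14, 3.14, 3.14].

## Interface

Orientations are given as a rotation vector (axis times angle).
In Python, from workcell import bot, claw, solve_ik, optics, workorder, get_clock, get_q, get_qvel, get_effort, get_tool_pos, get_tcp_rot, get_wrist_force, get_moment, get_grip_width gives the robot as it stands. Calls block until the motion is done:
- bot.move_to(position, orientation): joint-space move of the TCP to a pose.
- bot.servo_line(position, vel=150, frame=None): straight line of the TCP; frame=None keeps the orientation; vel is the mean speed in mm/s.
- bot.set_joints(angles): joint-space move.
- claw.command_gripper(opening, newtons=None): opening from 0.0 (shut) to 1.0 (fully open); newtons is the grip in N (None keeps the last); returns when the fingers have stopped.
- bot.dwell(seconds).
- solve_ik(position, orientation): joint angles nearest the present ones, or None.
- optics.read_camera(name): name is "side" or "top"; returns a dict with "image" (384x512x3 uint8, red, green, blue), "mtx" (3x3 intrinsics, pixels), "origin" and "orientation" of the camera in the world. Camera axes: x right, y up, looking along -z (the intrinsics and any distortion apply to the point x, -y, -z); pixel columns grow to the right and rows downward; lengths in mm; the calibration is good to about 2 mm. A picture is of the moment at which its call begins. There is no depth.
A pose or a line that the arm cannot do raises bot.Unreachable and nothing moves.
- workorder.close_job(): hands the job in, once; it reports no verdict.
Trained networks look in a picture, given as the dict that the camera call returned (one of the last four; its "shot" number tells which), for a name from the list of things; names that differ only in an ending like _2 or _b are one class to them, and where a whole thing is asked for, a point or a joint stands for the part that bears it (a point fixed in the world has none). Each returns a list of dicts, best first, with "conf" (0 to 1); they miss things now and then, are a little off and sometimes report something else, mostly with a low value. They report only what shows in the picture. A call takes as long as a camera call. They do not tell look-alikes from the thing itself.
- optics.find_in(thing, picture): "location" ([row, column] in pixels, amid what is visible of it).
- optics.tip_of(thing, picture): "location" ([row, column] in pixels: a listed point, or the origin of a listed thing).
Readings, each from a call of its own:
- get_clock(): time.
- get_q(): joint angles.
- get_qvel(): joint speeds.
- get_effort(): joint torques, N m.
- get_tool_pos(): TCP position.
- get_tcp_rot(): TCP orientation.
- get_wrist_force(): force on the tool from outside, world axes, zero at the start.
- get_moment(): the same for the moment, N m.
- get_grip_width(): opening from 0.0 (shut) to 1.0 (fully open).
Only numpy, scipy, OpenCV 4.12 (cv2) and the standard library are available. Lean on these libraries where they do the work, as an engineer would, in place of code of your own. Each camera call takes 0.05 s, during which the arm holds its last target.

## Working session

There is one attempt and no reset: what is moved stays moved. The work goes in short steps, each a Python script; the robot and the scene stay as the last script left them, time stands still between calls to the robot, and variables do not carry over. Pictures are saved under pics/ and viewed, and the job is handed in when it is done.

```bash
mkdir -p pics; python3 - <<'E'
from workcell import *
import cv2,json
for n in("top","side"):
    p=optics.read_camera(n)
    cv2.imwrite(f"pics/{n}0.png",cv2.resize(p["image"][:,:,::-1],(800,600),interpolation=cv2.INTER_CUBIC))
    print(n,{k:(v.tolist() if hasattr(v,'tolist') else v) for k,v in p.items() if k!="image"})
    for t in("stapler","stapler_nose","units","phone","glasses_case","pocket"):
        print(t,[(d["location"],d["conf"]) for d in optics.tip_of(t,p)],"|",[(d["location"],d["conf"]) for d in (optics.find_in(t,p) if t!='pocket' else [])])
print(get_clock(),get_tcp_rot(),get_tool_pos())
E
```

```text
top {'mtx': [[482.39020951303513, 0.0, 257.50001909076195], [0.0, 482.39020951303513, 196.63568148417454], [0.0, 0.0, 1.0]], 'origin': [359.26070608797846, -96.84213023639066, 1199.7177020198205], 'orientation': [0.1117865286676827, -0.11064679298307284, -1.584687621165248], 'shot': 1}
stapler [([212.9, 148.5], 0.69)] | [([208.5, 141.2], 0.7)]
stapler_nose [] | [([210.3, 139.3], 0.83)]
units [([214.0, 188.0], 0.62)] | [([216.2, 179.5], 0.94)]
phone [([210.5, 189.6], 0.65)] | [([206.8, 181.8], 0.85), ([199.9, 337.9], 0.16)]
glasses_case [([200.9, 224.9], 0.79)] | [([194.7, 228.1], 0.71)]
pocket [([232.1, 397.8], 0.89), ([208.5, 337.4], 0.7)] | []
side {'mtx': [[356.7342575257685, 0.0, 258.66618202244047], [0.0, 356.7342575257685, 190.92408751383763], [0.0, 0.0, 1.0]], 'origin': [415.56748134197636, 533.4847503022035, 700.9828193152866], 'orientation': [0.10625905160777724, -1.171946916594582, -2.701632901753683], 'shot': 2}
stapler [([313.1, 255.5], 0.82)] | [([290.9, 254.8], 0.72)]
stapler_nose [([282.1, 253.7], 0.64)] | [([288.5, 248.9], 0.77)]
units [([274.3, 268.4], 0.77)] | [([287.3, 267.9], 0.98)]
phone [([282.7, 255.2], 0.58)] | [([245.4, 264.1], 0.73)]
glasses_case [] | []
pocket [([173.1, 289.1], 0.92), ([148.9, 312.6], 0.77)] | []
1.2 [-3.10633669e+00 -4.69149932e-01  1.24827868e-05] [ 199.33975807 -644.86416195  238.71782696]
```

View pics/top0.png

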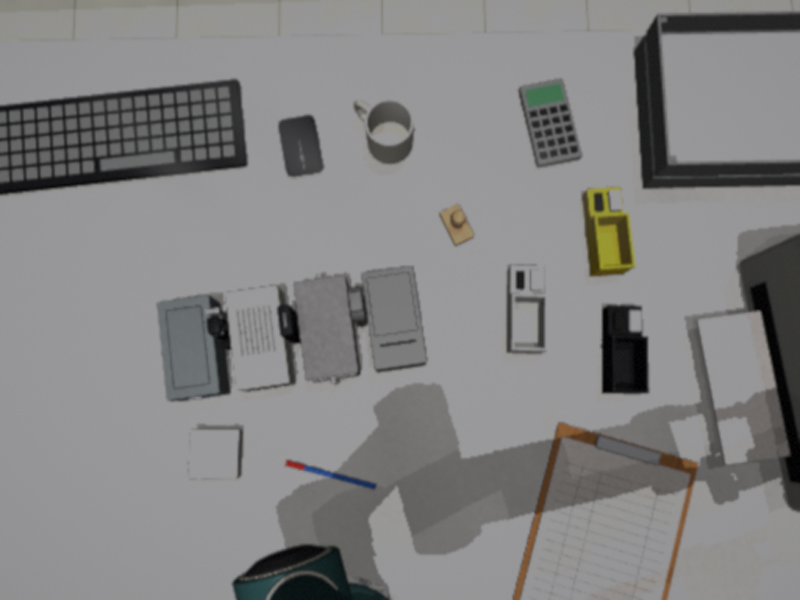

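View pics/side0.png

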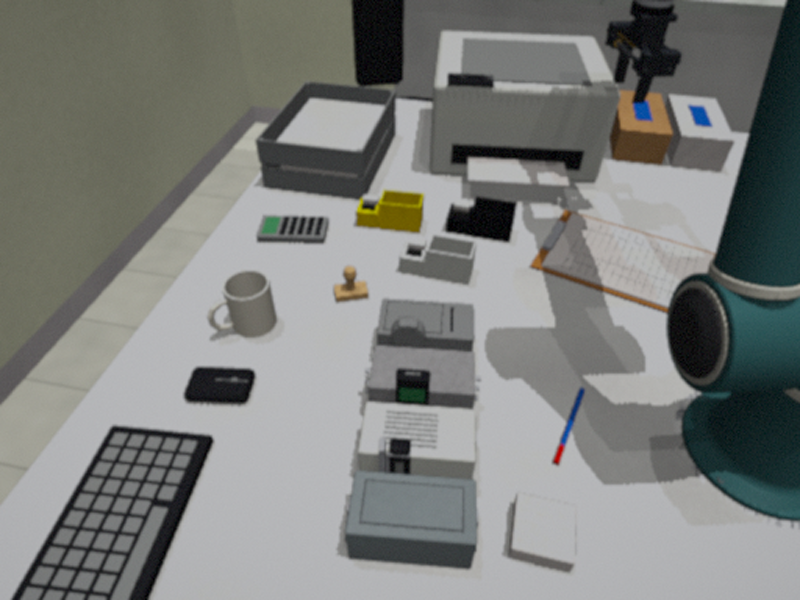

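The top view shows the row of units at about (290,330), with something standing in each gap: (217,325), (289,322) and (357,305). There are three organisers: white at (527,308), yellow at (608,230) and black at (626,348). Next I'll enlarge these.

```bash
cat > h.py <<'E'
import numpy as np,cv2
from scipy.spatial.transform import Rotation as R
def proj(p,X):
    r=R.from_rotvec(p["orientation"]); c=r.inv().apply(np.atleast_2d(X)-np.array(p["origin"]))
    c=c*[1,-1,-1]; K=np.array(p["mtx"]); u=c@K.T; return u[:,:2]/u[:,2:]   # col,row
def ray(p,col,row,z):
    K=np.array(p["mtx"]); d=np.linalg.solve(K,[col,row,1.])*[1,-1,-1]
    d=R.from_rotvec(p["orientation"]).apply(d); o=np.array(p["origin"]); return o+d*(z-o[2])/d[2]
E
python3 - <<'E'
from workcell import *
import cv2,numpy as np,pickle
T=optics.read_camera("top");S=optics.read_camera("side")
pickle.dump((T,S),open("p0.pkl","wb"))
def crop(p,x0,y0,w,h,s): return cv2.resize(p["image"][y0:y0+h,x0:x0+w,::-1],(w*s,h*s),interpolation=cv2.INTER_CUBIC)
cv2.imwrite("pics/ctu.png",crop(T,95,160,190,105,4))
cv2.imwrite("pics/csu.png",crop(S,210,180,110,100,6) if 0 else crop(S,215,185,100,95,6)[:600])
cv2.imwrite("pics/cto.png",crop(T,315,160,50,75,8))
cv2.imwrite("pics/cso.png",crop(S,220,110,120,75,6))
E
```

```text
(no output)
```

View pics/ctu.png

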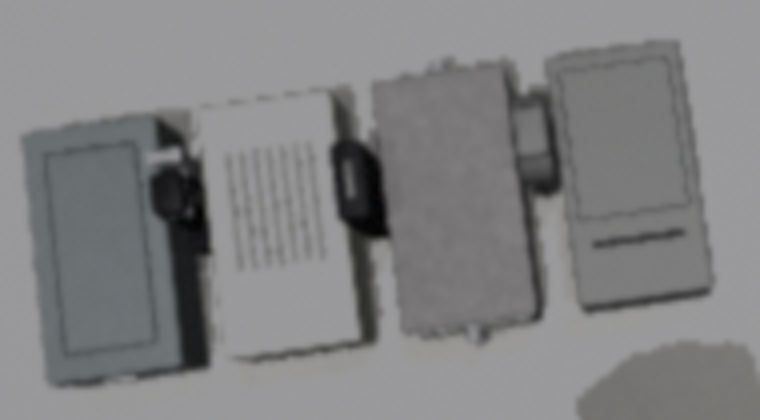

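View pics/csu.png

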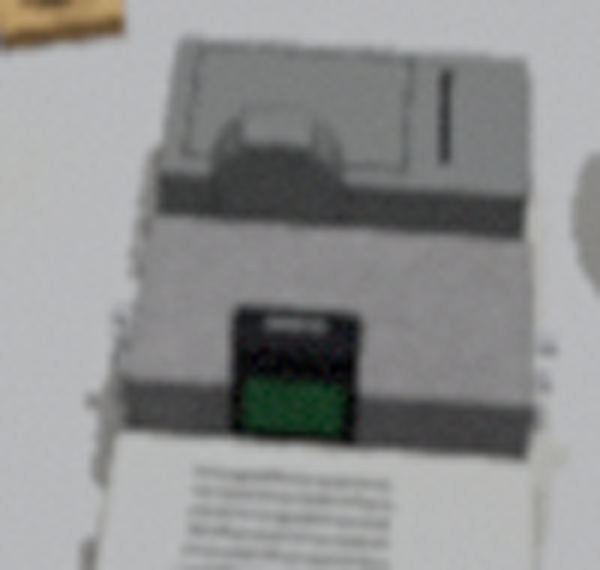

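View pics/cto.png

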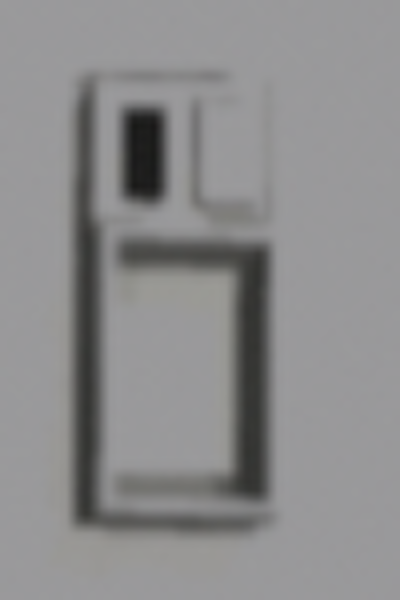

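View pics/cso.png

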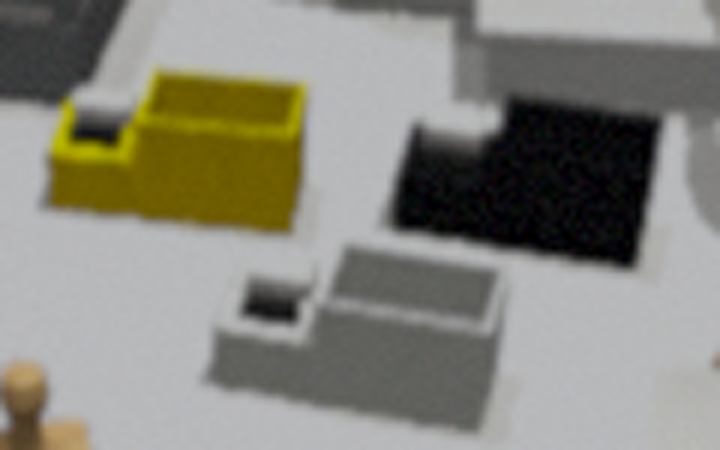

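```bash
python3 - <<'E'
import pickle,cv2
T,S=pickle.load(open("p0.pkl","rb"))
def crop(p,x0,y0,w,h,s): return cv2.resize(p["image"][y0:y0+h,x0:x0+w,::-1],(w*s,h*s),interpolation=cv2.INTER_CUBIC)
a=crop(T,120,185,40,45,13); b=crop(S,220,255,90,110,5); c=255*0
cv2.imwrite("pics/st.png",cv2.convertScaleAbs(a,alpha=1.4)); cv2.imwrite("pics/ss.png",b)
E
```

```text
(no output)
```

View pics/st.png

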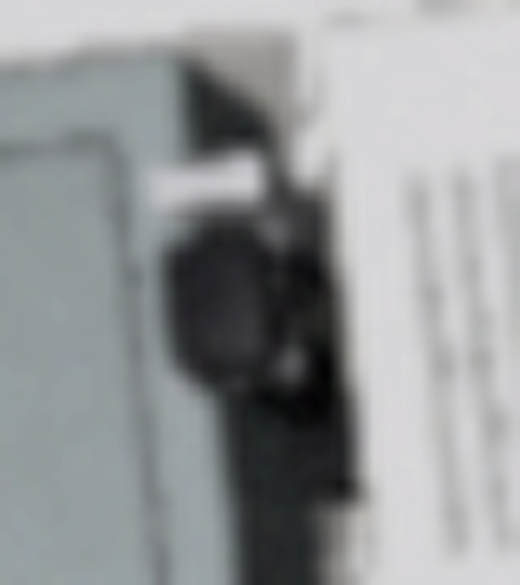

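View pics/ss.png

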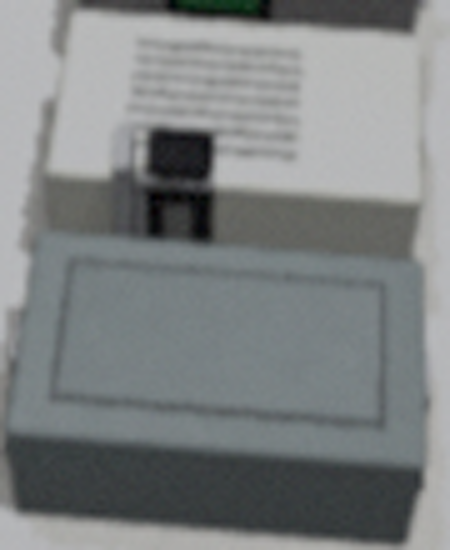

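In the enlarged crops, the first gap (top px ≈(137,207), side ≈(256,285)) holds a thick black bar end with a thin steel bar on its +x side, so that is the stapler. The middle gap holds the phone, with its green screen, and the third holds the arched case. The target is the white organiser at top px (337,205). The yellow and black ones are look-alikes. Next I'll fit the poses.

```bash
cat > fit.py <<'E'
import pickle,numpy as np
from h import *
from scipy.optimize import least_squares
T,S=pickle.load(open("p0.pkl","rb"))
def c2p(pts,s,o): return np.array(pts,float)/s-.5+.5/s+np.array(o)
def body(p,X):
    c,s=np.cos(p[2]),np.sin(p[2]); X=np.array(X,float)
    return np.c_[p[0]+c*X[:,0]-s*X[:,1],p[1]+s*X[:,0]+c*X[:,1],X[:,2]]
def fit(x0,obs,tag):
    f=lambda p:np.concatenate([(proj(cam,body(p,X))-uv).ravel() for cam,X,uv in obs])
    r=least_squares(f,x0,loss='soft_l1'); print(tag,r.x.round(3),'rms',[np.round(proj(c,body(r.x,X))-uv,1).tolist() for c,X,uv in obs]); return r.x
def box(yc): return [[75,yc+40,75],[75,yc-40,75],[-75,yc-40,75],[-75,yc+40,75]]
XT=sum([box(y) for y in(156,52,-52,-156)],[])
uT=c2p([(22,135),(150,115),(182,370),(48,385),(197,105),(330,90),(362,345),(230,357),(373,82),(505,62),(538,320),(405,335),(547,57),(678,40),(712,290),(580,308)],4,(95,160))
XS=[[75,-196,75],[-75,-196,75],[-75,-116,75],[75,-116,75]]
uS=c2p([(180,38),(527,60),(525,195),(160,172)],6,(215,185))
X2=[[75,196,75],[-75,196,75],[75,116,75],[-75,116,75]]
u2=c2p([(8,435),(420,468),(42,236),(422,262)],5,(220,255))
oT=(T,XT,uT);oS=(S,XS+X2,np.r_[uS,u2])
fit([400,100,0],[oT],'unitsT');fit([400,100,0],[oS],'unitsS');U=fit([400,100,0],[oT,oS],'units')
PT=(T,[[43,27,65],[-43,27,65],[-43,-23,65],[39,-23,65]],c2p([(96,228),(96,516),(268,498),(268,242)],8,(315,160)))
PS=(S,[[43,-27,65],[-43,-27,65],[-43,27,65],[43,27,65],[-43,27,0]],c2p([(342,245),(503,265),(490,330),(318,300),(480,432)],6,(220,110)))
fit([400,-250,0],[PT],'pT');fit([400,-250,0],[PS],'pS');P=fit([400,-250,0],[PT,PS],'pocket')
# nose
a=c2p([(222,298)],13,(120,185))[0];b=c2p([(181,154)],5,(220,255))[0]
print('noseT',ray(T,*a,120),'noseS',ray(S,*b,120))
c,s=np.cos(U[2]),np.sin(U[2])
for n in (ray(T,*a,120),ray(S,*b,120)):
    d=n[:2]-U[:2]; print('in units',c*d[0]+s*d[1],-s*d[0]+c*d[1])
E
python3 fit.py
```

```text
unitsT [4.84834e+02 7.02600e+01 1.27000e-01] rms [[[-0.2, -0.4], [1.5, -0.2], [0.5, -0.8], [-0.4, 0.5], [-0.1, 0.8], [0.2, -0.2], [-0.0, -1.0], [-1.2, 1.0], [-0.5, 0.3], [0.0, 0.5], [0.3, -1.2], [-0.5, 0.0], [-0.4, 0.4], [0.2, -0.2], [1.1, -0.1], [0.1, 0.3]]]
unitsS [482.99   70.563 -31.286] rms [[[-0.5, -0.3], [0.3, -0.4], [1.0, 0.3], [-0.8, 0.0], [-0.9, 0.1], [1.9, 0.6], [-1.3, -1.1], [0.7, -0.3]]]
units [4.8430e+02 7.0393e+01 1.2800e-01] rms [[[-0.3, -0.1], [1.4, 0.0], [0.4, -0.5], [-0.4, 0.8], [-0.2, 1.1], [0.1, -0.0], [-0.0, -0.8], [-1.3, 1.2], [-0.6, 0.5], [-0.1, 0.7], [0.3, -1.0], [-0.5, 0.2], [-0.5, 0.5], [0.1, -0.0], [1.0, 0.0], [0.0, 0.5]], [[-0.9, -0.4], [-0.1, -0.4], [0.6, 0.2], [-1.2, -0.1], [-1.8, -0.2], [1.0, 0.4], [-2.0, -1.4], [-0.0, -0.4]]]
pT [ 495.689 -288.009  -12.594] rms [[[0.0, -0.4], [0.3, -0.3], [0.1, 2.1], [-0.5, -0.2]]]
pS [ 4.93517e+02 -2.92657e+02 -3.40000e-02] rms [[[-0.7, -1.3], [1.1, -0.2], [0.4, 0.2], [-0.6, 0.4], [0.0, 0.3]]]
pocket [ 494.831 -288.917    6.262] rms [[[0.3, 0.0], [0.9, 0.1], [0.6, 2.4], [-0.2, 0.0]], [[-1.5, -0.6], [0.4, 0.4], [-0.1, 0.8], [-1.2, 1.3], [-0.4, 0.9]]]
noseT [492.8091433  175.58534789 120.        ] noseS [488.98407898 177.96366034 120.        ]
in units 21.892333053054863 103.24001783431996
in units 18.40285116559135 106.08800015108633
```

```bash
cat > plan.py <<'E'
from h import *
U=np.array([484.3,70.39,0.128]); P=np.array([494.6,-290.0,-0.022])
def w(b,x,y): c,s=np.cos(b[2]),np.sin(b[2]); return np.array([b[0]+c*x-s*y,b[1]+s*x+c*y])
def ori(yaw,flip):
    a=yaw+(np.pi if flip else 0); y=np.array([-np.sin(a),np.cos(a),0]); z=np.array([0,0,-1.]); return R.from_matrix(np.c_[np.cross(y,z),y,z]).as_rotvec()
N=w(U,20,104)
E
python3 - <<'E'
from workcell import *
from plan import *
print(N,P)
for f in(0,1):
  for p,y in((N,U[2]),(P[:2],P[2])):
    for z in(86,240): print(f,z,np.round(solve_ik([*p,z],ori(y,f)),2) if solve_ik([*p,z],ori(y,f)) is not None else None)
E
```

```text
[490.86070444 176.0922098 ] [ 4.946e+02 -2.900e+02 -2.200e-02]
0 86 [ 0.3   0.12  2.07  0.    0.94 -1.4 ]
0 240 [ 0.3  -0.03  1.93  0.    1.24 -1.4 ]
0 86 [-0.57  0.22  1.97  0.    0.96 -2.12]
0 240 [-0.57  0.07  1.82  0.    1.25 -2.12]
1 86 [ 0.3   0.12  2.07 -0.    0.94  1.74]
1 240 [ 0.3  -0.03  1.93 -0.    1.24  1.74]
1 86 [-0.57  0.22  1.97 -0.    0.96  1.02]
1 240 [-0.57  0.07  1.82 -0.    1.25  1.02]
```

```bash
python3 - <<'E'
from workcell import *
from plan import *
claw.command_gripper(0.6,20)
bot.move_to([*N,240],ori(U[2],1))
bot.servo_line([*N,150],vel=150)
for n in("top","side"):
    p=optics.read_camera(n); x,y=(105,160) if n=="top" else (205,200)
    cv2.imwrite(f"pics/a_{n}.png",cv2.resize(p["image"][y:y+130,x:x+130,::-1],(585,585),interpolation=cv2.INTER_CUBIC))
print(get_clock(),get_tool_pos(),get_wrist_force())
E
```

```text
5.875 [492.03535655 176.38006326 151.51223553] [0.54436214 0.66664539 0.35745146]
```

View pics/a_side.png

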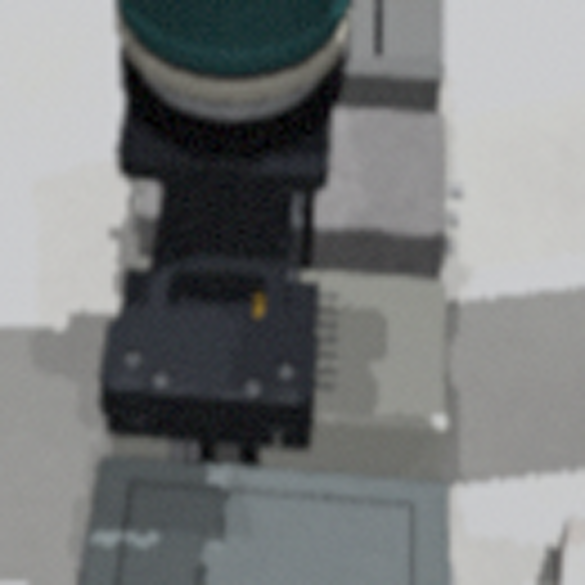

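View pics/a_top.png

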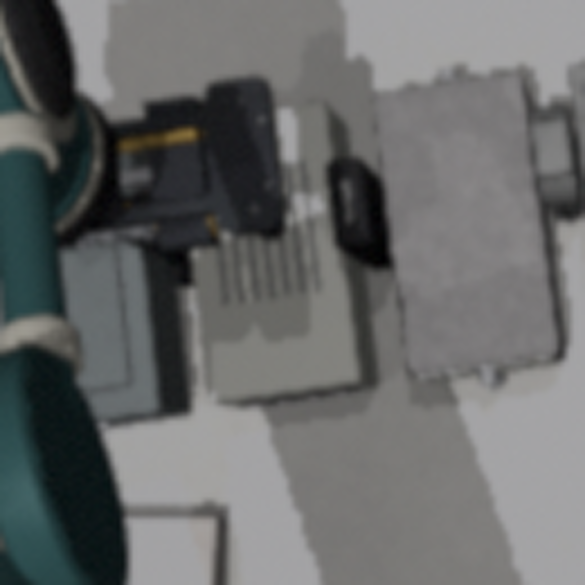

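The hand hides the stapler in both views. In the side view the fingers sit at column ≈256, the same as the nose, so I'll go down step by step and check the force at each step.

```bash
python3 - <<'E'
from workcell import *
from plan import *
for z in (125,110,97,87):
    bot.servo_line([*N,z],vel=100); f=get_wrist_force(); print(z,np.round(f,1))
    if np.linalg.norm(f)>12: break
claw.command_gripper(0.0,25)
print(get_grip_width()*88,np.round(get_wrist_force(),1),get_tool_pos().round(1) if hasattr(get_tool_pos(),'round') else get_tool_pos(),get_clock())
E
```

```text
125 [ 0.2 -0.   1. ]
110 [ 1.1 -0.  -0.4]
97 [0.1 0.5 0.6]
87 [0.1 0.4 0.4]
19.77872892887207 [ 0.4 -0.3  1.2] [491.  176.1  87.2] 7.7
```

The grip closed at 19.8 mm with almost no side load, so I'll lift slowly and check.

```bash
python3 - <<'E'
from workcell import *
from plan import *
for z in (97,120,160,238):
    bot.servo_line([*N,z],vel=60 if z<160 else 110); print(z,np.round(get_wrist_force(),1),get_grip_width()*88)
p=optics.read_camera("side")
cv2.imwrite("pics/l_side.png",cv2.resize(p["image"][150:330,180:360,::-1],(590,590),interpolation=cv2.INTER_CUBIC))
print(get_clock())
E
```

```text
97 [-0.  -0.2 -1.7] 19.83596278431812
120 [-0.5 -0.1 -1.4] 19.881057130879217
160 [-0.4  0.9 -1.9] 19.422656188758484
238 [ 0.2 -0.  -0.9] 19.394708148255457
9.975
```

View pics/l_side.png

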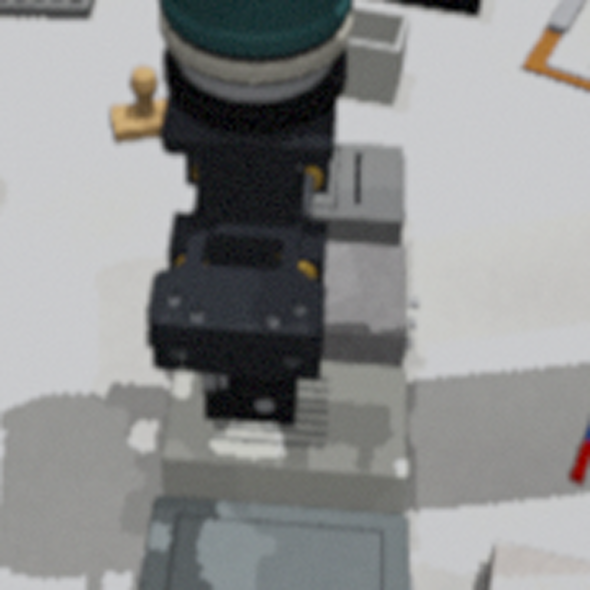

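```bash
python3 - <<'E'
from plan import *; import pickle
T,S=pickle.load(open("p0.pkl","rb"))
X=[[*w(U,20+a,104+b),151+h] for a,b,h in((25,10,0),(-25,10,0),(25,10,30),(-25,10,30))]
print((proj(S,X)-[180,150])*590/180)
E
```

```text
[[198.83788464 421.58022717]
 [290.51062254 428.48534326]
 [197.52638779 389.62849725]
 [292.25999232 396.63439302]]
```

The heel shows at crop x 205–295, bottom at y ≈420. The predicted values are 199–291 and 421–428, so the stapler hangs straight in the grip, with its centre about 2 mm toward -x.

```bash
python3 - <<'E'
from workcell import *
from plan import *
bot.servo_line([P[0]+2,P[1],240],vel=170,frame=ori(P[2],1))
bot.servo_line([P[0]+2,P[1],170],vel=120)
for n,(x,y) in dict(top=(270,140),side=(190,80)).items():
    p=optics.read_camera(n)
    cv2.imwrite(f"pics/b_{n}.png",cv2.resize(p["image"][y:y+130,x:x+150,::-1],(675,585),interpolation=cv2.INTER_CUBIC))
    X=[[P[0]+a,P[1]+b,83+h] for a,b,h in((25,10,0),(-25,10,0),(25,10,30),(-25,10,30))]
    if n=="side": print((proj(p,X)-[x,y])*4.5)
print(get_clock(),get_tool_pos(),get_grip_width()*88,get_wrist_force())
E
```

```text
[[401.23980015 329.10176717]
 [479.46879134 339.72300907]
 [403.68872943 290.44918397]
 [483.55393786 301.01257135]]
13.7 [ 497.42367712 -290.52095378  171.31666849] 20.416800379207743 [ 0.37420226 -0.69131699 -1.36680254]
```

View pics/b_side.png

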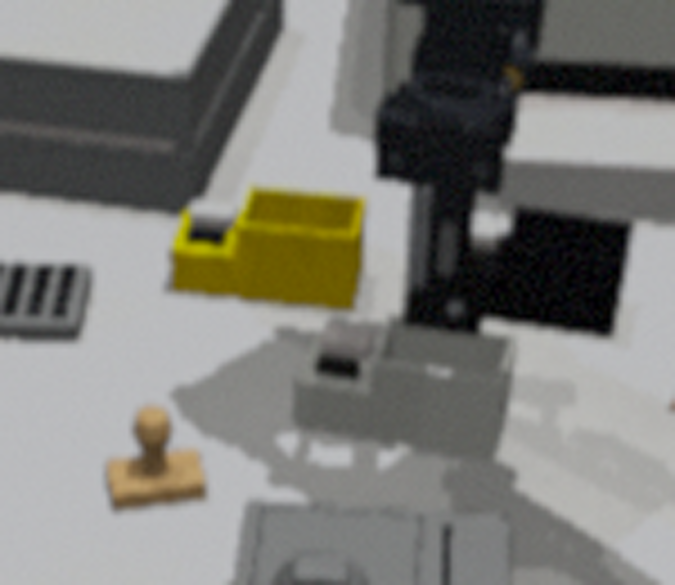

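View pics/b_top.png

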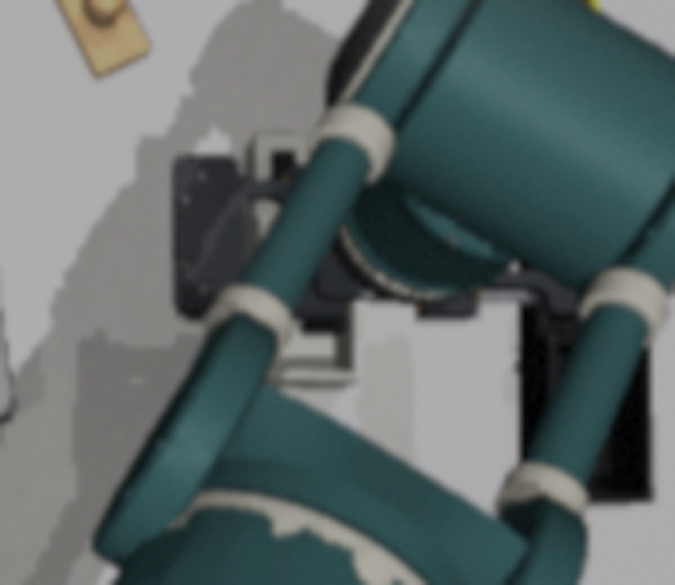

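The side view shows the heel at crop x 408–480, bottom at y ≈330, hanging over the white pocket and within a few pixels of the prediction. I'll lower it with force checks. The floor should come at TCP z ≈91.

```bash
python3 - <<'E'
from workcell import *
from plan import *
for z in (150,135,120,107,99,95,93,92,91,90):
    bot.servo_line([P[0]+2,P[1],z],vel=80 if z>100 else 30); f=get_wrist_force(); print(z,np.round(f,1),round(get_tool_pos()[2],1))
    if f[2]>5 or np.linalg.norm(f[:2])>8: break
p=optics.read_camera("side"); x,y=190,80
cv2.imwrite("pics/c_side.png",cv2.resize(p["image"][y:y+130,x:x+150,::-1],(675,585),interpolation=cv2.INTER_CUBIC))
print(get_clock(),get_grip_width()*88)
E
```

```text
150 [-0.2 -0.  -1.8] 148.8
135 [ 0.3  0.6 -0.1] 133.9
120 [-0.9  0.2 -0.8] 118.9
107 [-0.3  0.  -1.2] 106.0
99 [-0.   0.4 -1.5] 98.7
95 [-0.1  1.3 -1. ] 94.8
93 [ 0.   0.5 -1.2] 92.9
92 [-0.1 -0.2 -1.6] 91.9
91 [-0.1  0.3 -0.4] 91.3
90 [-1.5  1.1  6.5] 91.2
16.825 19.90501118871085
```

View pics/c_side.png

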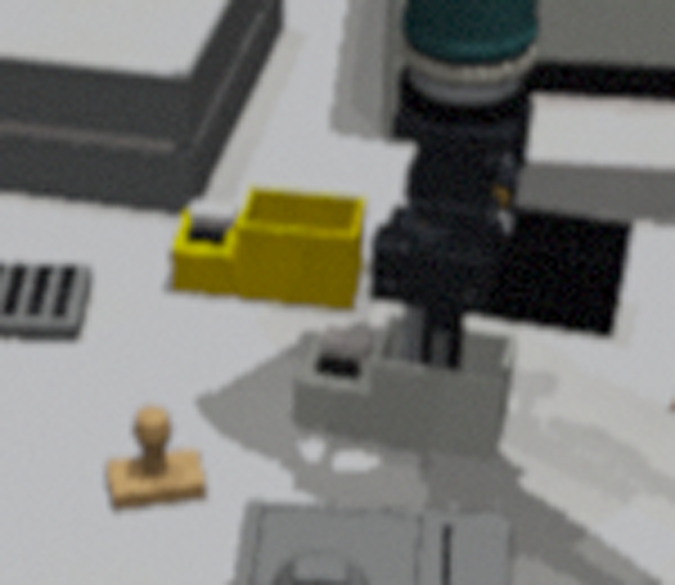

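The floor contact came at the expected height (91.2), and the stapler is inside the white pocket. I'll release gently, retreat and check.

```bash
python3 - <<'E'
from workcell import *
from plan import *
claw.command_gripper(0.35,5); claw.command_gripper(0.6)
p0=get_tool_pos()
bot.servo_line([P[0]+2,P[1],150],vel=60)
bot.servo_line([P[0]+2,P[1],240],vel=150)
bot.set_joints([-1.308,0.264,1.604,0,1.274,0.5])
for n in("top","side"):
    p=optics.read_camera(n)
    cv2.imwrite(f"pics/d_{n}.png",cv2.resize(p["image"][:,:,::-1],(800,600),interpolation=cv2.INTER_CUBIC))
    x,y=(300,140) if n=="top" else (205,90)
    cv2.imwrite(f"pics/e_{n}.png",cv2.resize(p["image"][y:y+100,x:x+120,::-1],(720,600),interpolation=cv2.INTER_CUBIC))
print(get_clock(),get_wrist_force())
E
```

```text
21.3917 [-0.06424766 -0.30372143 -0.46136678]
```

View pics/d_top.png

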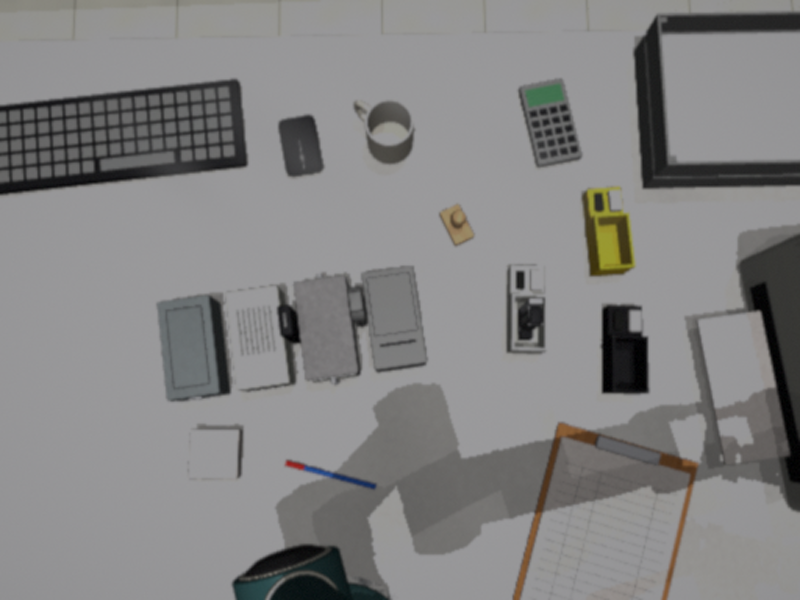

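View pics/e_side.png

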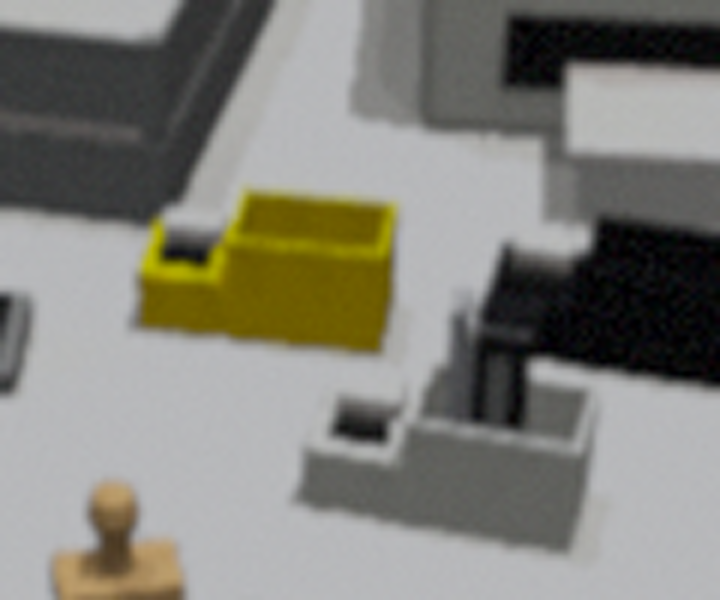

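View pics/e_top.png

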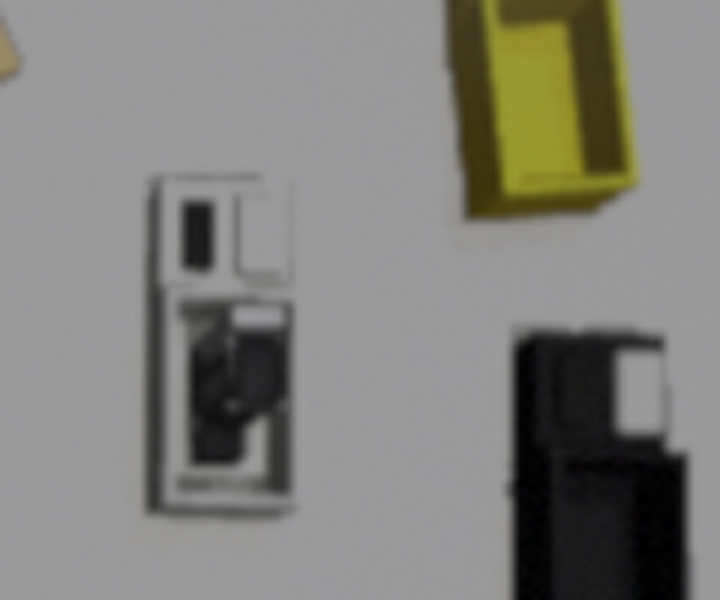

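View pics/d_side.png

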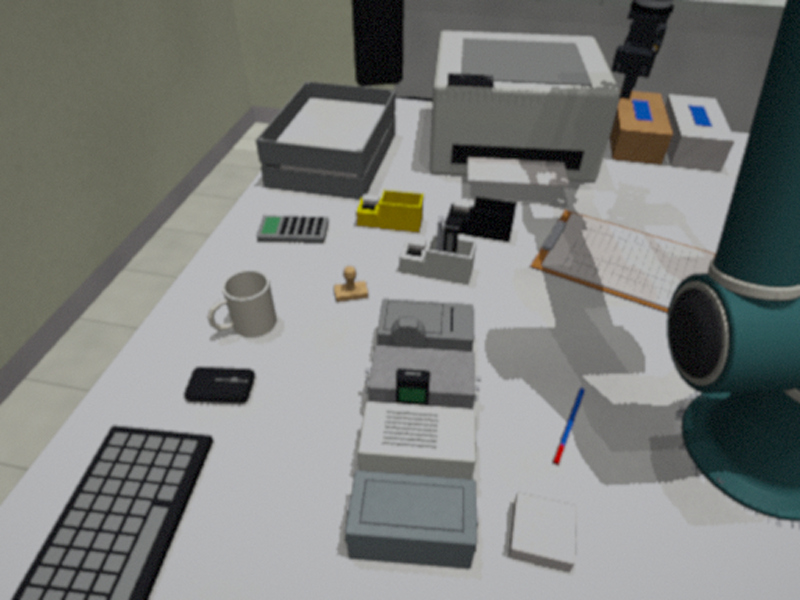

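```bash
python3 - <<'E'
from plan import *; import pickle
T,S=pickle.load(open("p0.pkl","rb"))
c=[P[0],P[1]]
X=[[c[0],c[1],124],[c[0]+21.5,c[1],122],[c[0]-25,c[1]+10,34],[c[0]-25,c[1]-10,34]]
print((proj(T,X)-[300,140])*6); print((proj(S,X)-[205,90])*6)
E
```

```text
[[260.05311343 377.92992652]
 [256.7441799  321.94593596]
 [199.08442057 468.14991485]
 [248.56115637 467.32030013]]
[[506.07198455 302.56106956]
 [460.15338507 300.16506685]
 [540.85487101 472.91076192]
 [546.21427806 447.73908285]]
```

Predicted for an upright stapler in the top crop: nose (260,378), bar (257,322) and heel edge (199–249,468). Observed: nose (258,368), bar (257,315) and heel edge (190–245,463). That's a uniform shift of about 1 px in the raw image, so the stapler is upright. The phone (289,322) and case (357,305) haven't moved.

```bash
python3 -c "
from workcell import *
print(workorder.close_job(),get_clock())"
```

```text
the job is handed in; nothing more can be done
the job is handed in; nothing more can be done
```

The stapler is standing upright, nose up, in the big pocket of the white organiser, and the job is handed in. I gripped it by the nose across its 20 mm thickness, pulled it straight up out of the first gap and carried it over the units. I then lowered it until it touched the pocket floor and let go.

**Last checks:**
- **Stapler:** in the pictures after release, the nose, thin bar and heel were all within about 1–2 raw pixels of where an upright stapler should appear.
- **Other items:** the phone and glasses case showed no visible movement, and the look-alike organisers were not touched.
- **Limits:** the largest wrist force I read was about 7 N, at floor contact. The clock stood at about 21 s just before handing in.
- **Disagreement:** the two cameras differed by 2–5 mm on the nose and pocket positions. I used values in between, and the clearances covered the difference.

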